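# Ready the garden party's cutlery station for dusk

### The job

Dusk is coming, so get the cutlery station ready for the guests: stand its lamp's red dimmer lever upright, at the green half-bright mark, and pull the cutlery drawer about 12 cm out by its brass bar, not all the way to its stop. Leave the glass, crockery and other things around it where they stand.

Things in the scene. Friction and masses are not known exactly. Their poses are not given: they have to be found in the camera images.
- station: the cutlery station, a light oak chest 260 mm deep (x), 320 mm wide (y), 175 mm tall, under a cream deck; fixed to the table, drawer to the robot's right, yaw varies. Origin: centre of its underside. x points from the drawer front to the back, y to its left, z up. A fixed brass lamp (110 mm across) stands at x = 95, y = -120 mm, its top 365 mm above the table
- deck_edge (a point): middle of the lower front edge of the deck, a slab 310 x 350 mm, 20 mm thick, top 195 mm above the table. It juts out 40 mm over the drawer front; this edge is at x = -170, z = 175 mm in the station's frame
- drawer (a joint): how far the green-fronted cutlery drawer is out, m: 0 shut, 0.18 against its stop; it slides along the station's -x, is a little stiff, and stays where it is left. Its front is 310 mm wide and spans 22 to 133 mm above the table
- pull (a point): the drawer's brass bar pull: round bar 12 mm thick, 100 mm long, along the station's y, on two 10 mm posts 42 mm either side of its middle. The point: middle of the bar, 95 mm above the table, 50 mm before the drawer front; axes as the station's. Drawer shut, it is 10 mm before the deck's edge and 80 mm below it: a tool pointing straight down does not fit; come tilted from the front
- dimmer (a joint): angle of the lamp's dimmer lever, rad: 0 leaning 46 degrees to the station's right (-y, dark), 0.8 upright (half bright, green mark), 1.6 leaning 46 degrees to its left (+y, full); it stays where it is left
- dimmer_ball (a point): centre of the red ball (32 mm across) at the end of the dimmer lever, 100 mm from the hinge, on a 12 mm steel stem
- dimmer_hinge (a point): the dimmer's hinge, in the middle of a black drum 80 mm across and 30 mm thick on the deck's left front, 215 mm above the table; the hinge axis lies along the station's x, at x = -120, y = 75 mm in the station's frame
- carafe: a stoppered green glass carafe, 220 mm tall, 80 mm across, on the table behind the station. Origin: centre of its underside. Leave it alone
- cup: a white ceramic cup without handle, 65 mm tall, 72 mm across, on the front right of the deck. Origin: centre of its underside. Leave it alone
- tumbler: a blue ceramic tumbler, 100 mm tall, 72 mm across, on the station's deck beside or behind the dimmer. Origin: centre of its underside. Leave it alone
- jar: an amber jar with brass cap, 85 mm tall, 64 mm across, on the station's deck beside or behind the dimmer. Origin: centre of its underside. Leave it alone
- apple: a green apple, 72 mm across, 62 mm high, on the table right of where the drawer comes out. Origin: centre of its underside. Leave it alone
- mill: a dark wooden pepper mill, 148 mm tall, 54 mm across, on the table behind the station. Origin: centre of its underside. Leave it alone

How it is judged:
On the way:
1. the drawer is drawn more than 5 cm out with the fingers on its bar pull (tool point within 60 mm of the middle of the bar) (value of joint drawer above 0.05 m and contact force between the fingers and station above 0.5 N and distance between the grasp point and pull below 0.06 m), for 0.1 s.
At the end, for the whole second after the job is handed in: the drawer rests 90 to 150 mm out, and the dimmer lever rests upright to within 0.12 rad (joint value 0.68 to 0.92) (value of joint drawer between 0.09 and 0.15 m and velocity of joint drawer between -0.01 and 0.01 m/s and value of joint dimmer between 0.68 and 0.92 rad and velocity of joint dimmer between -0.05 and 0.05 rad/s); the robot touches nothing.
It fails at once if the carafe or the mill is shifted more than 40 mm or tipped more than 0.35 rad (distance of any of carafe, mill from where it was at the start of the episode above 0.04 m or angle between any of carafe, mill's own z axis and vertical above 0.35 rad).
It fails at once if the tumbler or the cup is shifted more than 40 mm or tipped more than 0.35 rad (distance of any of tumbler, cup from where it was at the start of the episode above 0.04 m or angle between any of tumbler, cup's own z axis and vertical above 0.35 rad).
It fails at once if the apple or the jar is shifted more than 40 mm or tipped more than 0.35 rad (distance of any of apple, jar from where it was at the start of the episode above 0.04 m or angle between any of apple, jar's own z axis and vertical above 0.35 rad).
It also fails if it takes over 45 s, if anything falls off the work surface, if the arm or the gripper's body presses on something with over 40 N, if the wrist force passes 120 N, or if a joint passes its speed limit or range.

### The arm

A 6-joint arm with a two-finger parallel gripper is mounted at the origin on the work surface. World frame = base frame: x ahead of the robot, y to its left, z up, the work surface at z = 0. Lengths are in m, angles in rad, forces in N, time in s.
With the tool pointing down it reaches from about 0.3 to 0.85 m from the base axis. Payload 4.2 kg.
Tool frame: the origin (TCP) lies between the finger pads, 19 mm behind the fingertips; this is the grasp point; z points along the fingers, y is the line along which they close (so a half turn about z gives the same grasp; the last joint's range is limited). The gripper opens to 91 mm and grips with 3 to 60 N. Pads are 32 mm wide; open, the fingers measure 118 mm over their backs; the gripper's body (76 mm by 178 mm) begins 60 mm behind the grasp point.
Start: joints at [1.247, 0.32, 1.565, -0, 1.257, -0.02], TCP at [0.172, 0.549, 0.233] pointing down, gripper open.
Joint ranges: [-3.11, 3.11], [-0.84, 2.01], [0.21, 2.61], [-1.34, 4.49], [0.05, 2.63], [-2.56, 2.56]. Speed limits (rad/s): [2.57, 2.57, 3.14, 3.14, 3.14, 3.14].

### API

Orientations are given as a unit quaternion [x, y, z, w].
In Python, from station import * gives the robot as it stands.
- The arm moves only by the tool jog_arm, never from a script. Its argument "motion" is one flat list of numbers, 5 for each row, row after row: the shift along the tool's x, y, z normalised to -1 to 1, where 1 is 80 mm, then the turn about the tool's z normalised to -1 to 1, where 1 is pi rad, then the closure, from 0 (fully open) to 1 (shut). In form: [dx, dy, dz, spin, jaw, dx, dy, dz, spin, jaw, ...]. A call has 1 to 12 rows; each row is the pose to reach, as a shift and turn from the pose commanded when the call began, along the tool's axes at that moment, turning the shorter way round; what a row does not reach only later rows make up. A row lasts 1/8 s, in which the tool goes at most 62.5 mm and 10.7 degrees, less where a joint would pass 70% of its speed; a pose out of reach is approached as far as the arm can. A call with a number of a shift or a turn outside -1 to 1 is refused whole. A call with a gripper value outside its range is refused whole. The fingers move at their own pace and stop on an object; "force" is the grip in N (left out, the last holds). Time passes only in rows, so rows that repeat a pose let the fingers close. It gives the time, the measured TCP pose, the force, the opening and the grip force at its end, in the units of the state.
- get_obs(): the state, without advancing time (a new reading comes with each control period).
- read_camera(name): name is "scene" or "top"; returns the picture (480x640x3 uint8, blue, green, red); there is no depth.
- camera_params(name): a dict with "fx", "fy", "cx", "cy" (pixels), "k1" (the pictures are not rectified: a ray, as slopes to the right and down, at radius r is drawn at 1 + k1 r^2 times it, then the intrinsics apply), "R" (3x3) and "t" (3): a world point X has camera coordinates R X + t. Camera axes: x right, y down, z forward; pixel columns grow to the right and rows downward; lengths in m; the calibration is good to about 2 mm. A picture is of the moment at which its call begins. camera_params takes no time and is no camera call.
- finish_job(): hands the job in; it is judged then, once.
The state is a dict: "clock": time; "joint_pos": joint angles; "joint_vel": joint speeds; "effort": joint torques, N m; "eef_pos": TCP position; "tcp_rot": TCP orientation; "wrist_force": force on the tool from outside, world axes, zero at the start; "torque": the same for the moment, N m; "finger_gap": opening from 0.0 (shut) to 1.0 (fully open); "grip_force": force on a finger pad.
Only numpy, scipy, OpenCV 4.12 (cv2) and the standard library are available. Lean on these libraries where they do the work, as an engineer would, in place of code of your own. Each camera call takes 0.05 s, during which the arm holds its last target. There are 200 camera calls.

## Working session

There is one attempt and no reset: what is moved stays moved. The work goes in short steps, Python scripts to look and compute and a tool call to move; the robot and the scene stay as the last step left them, time stands still between calls to the robot, and variables do not carry over. Pictures are saved under pics/ and viewed, at most 10 in all, crops included, and the job is handed in when it is done.

Besides the shell and the picture viewer there is one more tool, called after "Call:" as name(argument=value, ...) on one line, values as JSON. jog_arm: Moves the arm, as the interface text tells. Scaled input: -1 to 1 covers 80 mm each way for a shift and pi rad each way for a turn. Its arguments: {"type":"object","properties":{"motion":{"type":"array"},"force":{"type":"number"}},"required":["motion"]}

```bash
mkdir -p pics; ls
python3 - <<'E'
from station import *
import cv2
o=get_obs(); print({k:o[k] for k in('clock','eef_pos','tcp_rot','joint_pos','finger_gap')})
for n in('scene','top'):
    cv2.imwrite(f'pics/{n}0.png',read_camera(n)); p=camera_params(n); print(n,p)
E
```

```text
pics
{'clock': 0.0, 'eef_pos': array([0.1718698 , 0.54824717, 0.23192644]), 'tcp_rot': array([ 1.51326236e-01,  9.88483493e-01, -8.55473968e-04, -1.50618657e-04]), 'joint_pos': array([ 1.24699104e+00,  3.20317277e-01,  1.56562552e+00,  4.35189977e-06,
        1.25738711e+00, -1.99868724e-02]), 'finger_gap': 0.9993862131589931}
scene {'fx': 473.9669305411922, 'fy': 473.9669305411922, 'cx': 317.5594835346664, 'cy': 238.0980662276208, 'k1': -0.08690378714004597, 'R': array([[-0.90779159,  0.41910145,  0.01638278],
       [ 0.34521342,  0.76879009, -0.538321  ],
       [-0.23820603, -0.48302772, -0.84258062]]), 't': array([ 0.56815806, -0.12457501,  1.43409021])}
top {'fx': 468.9781171055416, 'fy': 468.9781171055416, 'cx': 317.6292024057262, 'cy': 241.97851129014828, 'k1': -0.09089743352211457, 'R': array([[-0.01925072, -0.99936619,  0.02994373],
       [-0.98185649,  0.01324561, -0.18916235],
       [ 0.18864584, -0.03304196, -0.98148916]]), 't': array([-0.00616696,  0.65752982,  1.16908234])}
```

View pics/scene0.png

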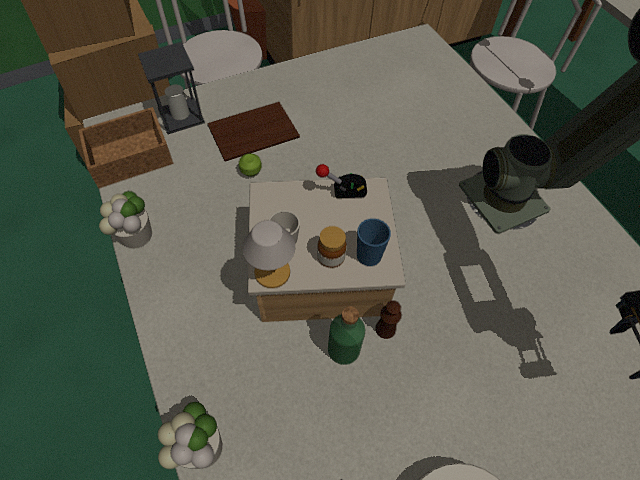

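View pics/top0.png

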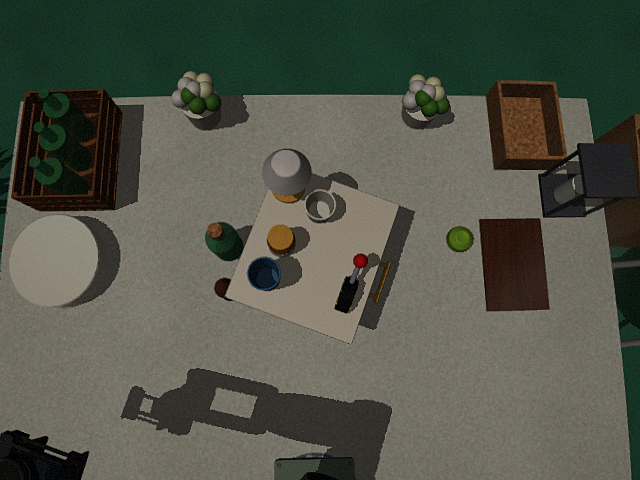

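Scene view: the chest is at the centre. The ball is near (323,171), the drum at (350,185), and the deck corners at about (250,181), (386,180), (402,284) and (248,291). Top view: the ball is near (361,261), the drum at (346,294), the brass bar at about (382,282), and the deck corners at (333,182), (400,206), (352,343) and (228,299). I'll enlarge both.

Run:
```python
import cv2
for n,(x,y,w,h) in dict(scene=(235,140,180,160),top=(220,170,200,180)).items():
    im=cv2.imread(f'pics/{n}0.png')[y:y+h,x:x+w]
    im=cv2.convertScaleAbs(im,alpha=1.5,beta=15)
    im=cv2.resize(im,None,fx=4 if n=='scene' else 3.3,fy=4 if n=='scene' else 3.3,interpolation=cv2.INTER_CUBIC)[:600,:800]
    s=4 if n=='scene' else 3.3
    for k in range(0,w,20): cv2.putText(im,str(x+k),(int(k*s),10),0,.35,(0,255,255)); cv2.line(im,(int(k*s),12),(int(k*s),18),(0,255,255))
    for k in range(0,h,20): cv2.putText(im,str(y+k),(0,int(k*s)+4),0,.35,(0,255,255))
    cv2.imwrite(f'pics/{n}_crop.png',im)
```

```text
(no output)
```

View pics/scene_crop.png

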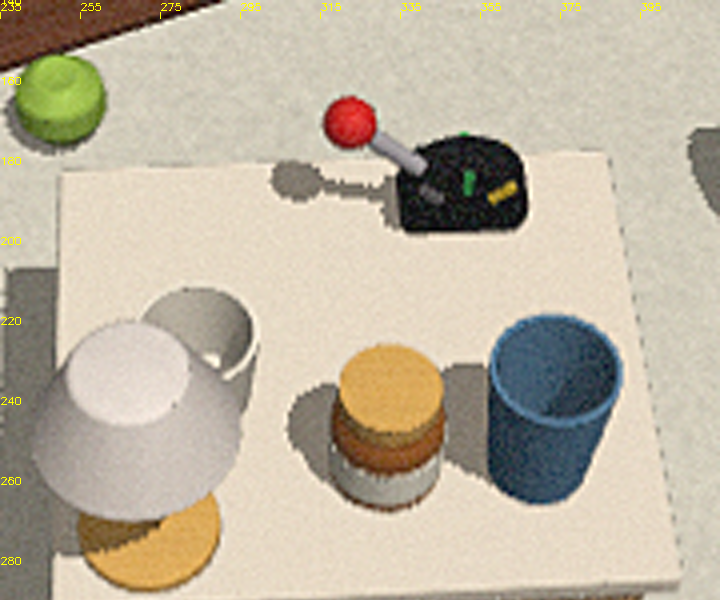

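View pics/top_crop.png

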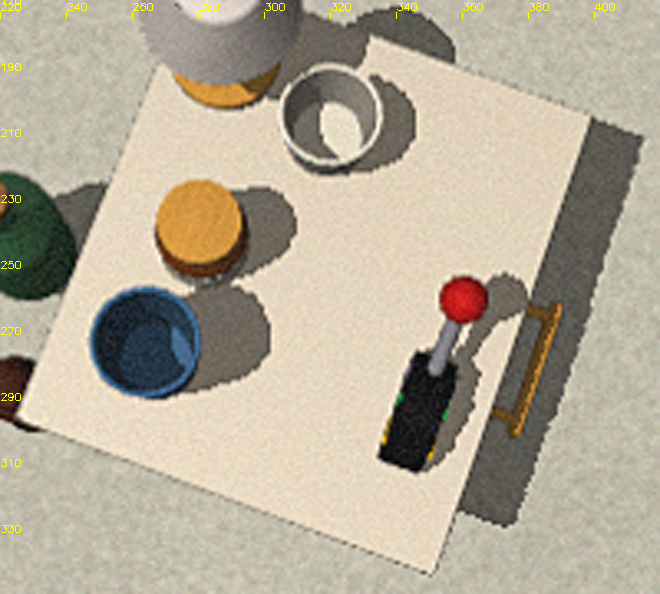

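Crop readings. Scene: ball (322.5,170.5), deck top corners FR (250.5,183), FL (386.8,178), BL (405,285). Top: ball (360.6,260.6), corners FR (398.8,205.5), FL (351.2,343.9), BL (226.1,298.2), bar ends (389.1,262.4) and (376.4,301.8).

```bash
cat > h.py <<'E'
import numpy as np, cv2
from station import *
from scipy.spatial.transform import Rotation as Rn
from scipy.optimize import least_squares
def KD(n):
    p=camera_params(n); return np.array([[p['fx'],0,p['cx']],[0,p['fy'],p['cy']],[0,0,1]]),np.array([p['k1'],0,0,0,0.]),np.array(p['R']),np.array(p['t'])
def proj(n,X):
    K,D,R,t=KD(n); return cv2.projectPoints(np.atleast_2d(np.float64(X)),cv2.Rodrigues(R)[0],t,K,D)[0][:,0]
def ray(n,uv):
    K,D,R,t=KD(n); q=cv2.undistortPoints(np.array([[uv]],float),K,D)[0,0]; return -R.T@t, R.T@np.array([*q,1])
def onz(n,uv,z):
    c,d=ray(n,uv); return c+d*(z-c[2])/d[2]
def tri(a,b):
    return least_squares(lambda X:np.r_[proj('scene',X)[0]-a,proj('top',X)[0]-b],[.4,0,.2]).x
def show():
    o=get_obs(); R=Rn.from_quat(o['tcp_rot']).as_matrix()
    print('t',round(o['clock'],2),'tcp',o['eef_pos'].round(4),'z',R[:,2].round(3),'y',R[:,1].round(3),'q',o['joint_pos'].round(3),'F',o['wrist_force'].round(1),'gap',round(o['finger_gap'],3))
    return o,R
E
python3 - <<'E'
from h import *
np.set_printoptions(precision=4,suppress=True)
for k,a,b in [('ball',(322.5,170.5),(360.6,260.6)),('FR',(250.5,183),(398.8,205.5)),('FL',(386.8,178),(351.2,343.9)),('BL',(405,285),(226.1,298.2))]:
    X=tri(a,b); print(k,X,proj('scene',X)[0]-a,proj('top',X)[0]-b)
for uv in [(389.1,262.4),(376.4,301.8)]: print('bar',onz('top',uv,.095))
# station fit
pts=np.array([[-170,-175,195],[-170,175,195],[140,175,195]])/1e3
S=np.array([(250.5,183),(386.8,178),(405,285)]);T=np.array([(398.8,205.5),(351.2,343.9),(226.1,298.2)])
def W(p,L): c,s=np.cos(p[2]),np.sin(p[2]); return np.atleast_2d(L)@np.array([[c,s,0],[-s,c,0],[0,0,1]])+[p[0],p[1],0]
r=least_squares(lambda p:np.r_[(proj('scene',W(p,pts))-S).ravel(),(proj('top',W(p,pts))-T).ravel()],[.45,0,1.2])
p=r.x; print('station',p,np.degrees(p[2]),r.fun.round(1))
print('pull',W(p,[-.18,0,.095]),'hinge',W(p,[-.12,.075,.215]))
for f in(0,.8): print('ball@',f,W(p,[-.12,.075-.1*np.sin(.8-f),.215+.1*np.cos(.8-f)]))
np.save('st.npy',p)
print('tcp in top',proj('top',get_obs()['eef_pos']))
E
```

```text
ball [ 0.5725 -0.1001  0.2862] [-0.1539 -0.0534] [-0.0924  0.1168]
FR [ 0.7199 -0.2101  0.1906] [0.19   0.0771] [ 0.1142 -0.1569]
FL [ 0.3954 -0.0835  0.1916] [-0.509  -0.1454] [-0.3025  0.353 ]
BL [0.505  0.2009 0.1833] [0.0893 0.0225] [ 0.0641 -0.0693]
bar [ 0.5956 -0.1974  0.095 ]
bar [ 0.4961 -0.1606  0.095 ]
station [0.6193 0.0111 1.2012] 68.82576797105078 [-0.5 -1.  -0.2 -1.3  1.2 -0.7  0.7 -1.1  0.2  0.7 -2.5 -1.2]
pull [[ 0.5543 -0.1568  0.095 ]] hinge [[ 0.506  -0.0737  0.215 ]]
ball@ 0 [[ 0.5729 -0.0996  0.2847]]
ball@ 0.8 [[ 0.506  -0.0737  0.315 ]]
tcp in top [[ 61.1387 452.6499]]
```

The drawer seems to start about 2 cm open. The bar needs a tilted tool, but the moves only allow shifts and spin. I'll check what the arm does at its reach limit, in the free space to the left, pushing straight out along the radius.

Call:
jog_arm(motion=[0,0.6,-0.6,0,0,0,1,-1,0,0,0,1,-1,0,0])

```text
clock: 0.48
eef_pos: [0.1968, 0.6276, 0.3146]
tcp_rot: [0.151, 0.988, 0.003, 0.0]
wrist_force: [0.5, 0.2, 0.0]
finger_gap: 0.995
grip_force: 0.0
```

Call:
jog_arm(motion=[0,0.6,-0.6,0,0,0,1,-1,0,0,0,1,-1,0,0])

```text
clock: 0.85
eef_pos: [0.2205, 0.7032, 0.393]
tcp_rot: [0.151, 0.988, 0.001, 0.0]
wrist_force: [0.1, -0.3, 0.1]
finger_gap: 1.001
grip_force: 0.0
```

Call:
jog_arm(motion=[0,0.6,-0.6,0,0,0,1,-1,0,0,0,1,-1,0,0])

```text
clock: 1.23
eef_pos: [0.2357, 0.7519, 0.4441]
tcp_rot: [0.151, 0.988, 0.007, 0.001]
wrist_force: [0.3, 0.1, -0.3]
finger_gap: 1.001
grip_force: 0.0
```

```bash
python3 -c "
from h import *
show()"
```

```text
t 1.23 tcp [0.2357 0.7519 0.4441] z [ 0.004  0.013 -1.   ] y [0.299 0.954 0.013] q [ 1.252  0.783  0.224  0.     2.121 -0.015] F [ 0.3  0.1 -0.3] gap 1.001
```

Call:
jog_arm(motion=[0,1,-0.2,0,0,0,1,-0.2,0,0,0,1,-0.2,0,0,0,1,-0.2,0,0])

```text
clock: 1.72
eef_pos: [0.2444, 0.7796, 0.4323]
tcp_rot: [0.151, 0.988, 0.035, 0.005]
wrist_force: [-0.2, -1.0, 1.0]
finger_gap: 1.0
grip_force: 0.0
```

```bash
python3 -c "
from h import *
show()"
```

```text
t 1.73 tcp [0.2444 0.7796 0.4323] z [ 0.021  0.068 -0.997] y [0.298 0.952 0.072] q [ 1.253e+00  8.030e-01  2.150e-01  1.000e-03  2.051e+00 -1.400e-02] F [-0.2 -1.   1. ] gap 1.0
```

Past the limit, the solver gives up orientation and the tool tilts outward. I'll keep pushing and see whether the tilt stays.

Call:
jog_arm(motion=[0,1,0,0,0,0,1,0,0,0,0,1,0,0,0,0,1,0,0,0])

```text
clock: 2.22
eef_pos: [0.2546, 0.8124, 0.4057]
tcp_rot: [0.151, 0.987, 0.057, 0.009]
wrist_force: [0.5, 0.1, 0.0]
finger_gap: 0.999
grip_force: 0.0
```

Call:
jog_arm(motion=[0,1,0,0,0,0,1,0,0,0,0,1,0,0,0,0,1,0,0,0])

```text
clock: 2.72
eef_pos: [0.2641, 0.8425, 0.3828]
tcp_rot: [0.151, 0.985, 0.079, 0.012]
wrist_force: [-0.7, -0.4, -0.4]
finger_gap: 1.002
grip_force: 0.0
```

Call:
jog_arm(motion=[0,1,0,0,0,0,1,0,0,0,0,1,0,0,0,0,1,0,0,0])

```text
clock: 3.22
eef_pos: [0.2729, 0.8703, 0.364]
tcp_rot: [0.15, 0.983, 0.103, 0.016]
wrist_force: [-0.4, -0.2, 0.3]
finger_gap: 0.999
grip_force: 0.0
```

```bash
python3 -c "
from h import *
show()"
```

```text
t 3.23 tcp [0.2729 0.8703 0.364 ] z [ 0.062  0.198 -0.978] y [0.293 0.933 0.208] q [ 1.253  0.895  0.214  0.003  1.823 -0.013] F [-0.4 -0.2  0.3] gap 0.999
```

Call:
jog_arm(motion=[0,1,0,0,0.5,0,1,0,0,0.5,0,1,0,0,0.5,0,1,0,0,0.5,0,1,0,0,0.5,0,1,0,0,0.5,0,1,0,0,0.5,0,1,0,0,0.5])

```text
clock: 4.22
eef_pos: [0.281, 0.8962, 0.3485]
tcp_rot: [0.15, 0.98, 0.128, 0.02]
wrist_force: [0.7, -0.8, 0.8]
finger_gap: 0.501
grip_force: 0.0
```

Call:
jog_arm(motion=[0,-0.5,-0.5,0,0.5,0,-0.5,-0.5,0,0.5,0,-0.5,-0.5,0,0.5])

```text
clock: 4.6
eef_pos: [0.2663, 0.8495, 0.3794]
tcp_rot: [0.15, 0.98, 0.13, 0.02]
wrist_force: [-0.1, -0.3, 0.6]
finger_gap: 0.503
grip_force: 0.0
```

```bash
python3 -c "
from h import *
show()"
```

```text
t 4.6 tcp [0.2663 0.8495 0.3794] z [ 0.078  0.248 -0.966] y [0.289 0.921 0.26 ] q [ 1.253  0.756  0.477  0.004  1.646 -0.013] F [-0.1 -0.3  0.6] gap 0.503
```

The tilt stays after backing off, at about 2.8° per call, and it points along the station's x. I'll repeat to reach about 40°.

Call:
jog_arm(motion=[0,1,0.5,0,0.5,0,1,0.5,0,0.5,0,1,0.5,0,0.5])

```text
clock: 4.97
eef_pos: [0.285, 0.909, 0.34]
tcp_rot: [0.15, 0.979, 0.139, 0.021]
wrist_force: [1.1, 1.8, 2.3]
finger_gap: 0.499
grip_force: 0.0
```

Call:
jog_arm(motion=[0,1,0,0,0.5,0,1,0,0,0.5,0,1,0,0,0.5])

```text
clock: 5.35
eef_pos: [0.2915, 0.9298, 0.3382]
tcp_rot: [0.149, 0.974, 0.168, 0.026]
wrist_force: [-0.4, 0.6, -0.6]
finger_gap: 0.499
grip_force: 0.0
```

Call:
jog_arm(motion=[0,1,-1,0,0.5,0,1,-1,0,0.5,0,1,-1,0,0.5])

```text
clock: 5.72
eef_pos: [0.2865, 0.9139, 0.3985]
tcp_rot: [0.148, 0.969, 0.195, 0.03]
wrist_force: [-1.6, -0.6, 0.5]
finger_gap: 0.502
grip_force: 0.0
```

Call:
jog_arm(motion=[0,1,1,0,0.5,0,1,1,0,0.5,0,1,1,0,0.5])

```text
clock: 6.1
eef_pos: [0.3044, 0.9707, 0.3215]
tcp_rot: [0.148, 0.965, 0.213, 0.033]
wrist_force: [-0.1, -1.4, 0.4]
finger_gap: 0.502
grip_force: 0.0
```

```bash
python3 -c "
from h import *
show()"
```

```text
t 6.1 tcp [0.3044 0.9707 0.3215] z [ 0.126  0.402 -0.907] y [0.271 0.865 0.421] q [ 1.254  0.97   0.214  0.006  1.523 -0.012] F [-0.1 -1.4  0.4] gap 0.502
```

Call:
jog_arm(motion=[0,1,0,0,0.5,0,1,0,0,0.5,0,1,0,0,0.5])

```text
clock: 6.48
eef_pos: [0.3091, 0.986, 0.3313]
tcp_rot: [0.147, 0.959, 0.242, 0.037]
wrist_force: [0.2, -0.1, 0.1]
finger_gap: 0.505
grip_force: 0.0
```

Call:
jog_arm(motion=[0,1,0,0,0.5,0,1,0,0,0.5,0,1,0,0,0.5])

```text
clock: 6.85
eef_pos: [0.3136, 1.0005, 0.3388]
tcp_rot: [0.146, 0.952, 0.267, 0.041]
wrist_force: [-1.2, -0.4, 0.8]
finger_gap: 0.498
grip_force: 0.0
```

Call:
jog_arm(motion=[0,1,0,0,0.5,0,1,0,0,0.5,0,1,0,0,0.5])

```text
clock: 7.22
eef_pos: [0.3176, 1.0129, 0.3504]
tcp_rot: [0.145, 0.944, 0.293, 0.045]
wrist_force: [0.1, -0.1, -0.1]
finger_gap: 0.499
grip_force: 0.0
```

Call:
jog_arm(motion=[0,1,0,0,0.5,0,1,0,0,0.5,0,1,0,0,0.5])

```text
clock: 7.6
eef_pos: [0.3208, 1.0233, 0.3657]
tcp_rot: [0.143, 0.936, 0.318, 0.049]
wrist_force: [0.7, -0.2, -0.0]
finger_gap: 0.502
grip_force: 0.0
```

Call:
jog_arm(motion=[0,1,0,0,0.5,0,1,0,0,0.5,0,1,0,0,0.5])

```text
clock: 7.98
eef_pos: [0.3235, 1.0318, 0.3849]
tcp_rot: [0.142, 0.927, 0.343, 0.053]
wrist_force: [0.3, 0.3, -0.5]
finger_gap: 0.496
grip_force: 0.0
```

```bash
python3 -c "
from h import *
show()"
```

```text
t 7.97 tcp [0.3235 1.0318 0.3849] z [ 0.195  0.621 -0.759] y [0.227 0.724 0.651] q [ 1.254  0.951  0.214  0.009  1.267 -0.013] F [ 0.3  0.3 -0.5] gap 0.496
```

The tilt is now 40.6°. Next I'll work out the moves to the lever: transit high, then a pre-push point to the right of the ball.

```bash
cat >> h.py <<'E'
P=np.load('st.npy'); P[2]=np.radians(68.8)
c,s=np.cos(P[2]),np.sin(P[2]); RS=np.array([[c,-s,0],[s,c,0],[0,0,1]]); OS=np.array([P[0],P[1],0])
def st(L): return RS@np.array(L)+OS      # station->world
def inst(X): return RS.T@(np.array(X)-OS)
def go(L,src=None):
    "tool-frame shift in units of 80 mm to station-frame point L"
    o=get_obs(); R=Rn.from_quat(o['tcp_rot']).as_matrix(); a=o['eef_pos'] if src is None else st(src)
    print('to',L,'units',(R.T@(st(L)-a)/.08).round(3))
E
python3 - <<'E'
from h import *
o,R=show(); print('in station: tcp',inst(o['eef_pos']).round(3),'axes',(RS.T@R).round(3).tolist())
print('cup',inst(onz('top',(320,205),.26)).round(3),'bar',inst(onz('top',(382.7,282.1),.095)).round(3),'ball',inst([.5725,-.1001,.2862]).round(3),'apple',inst(onz('top',(460,239),.03)).round(3))
A=[-.27,-.055,.41];B=[-.27,-.055,.30];C=[-.12,-.055,.30]
go(A);go(B,A);go(C,B);go([-.12,.04,.30],C)
E
```

```text
t 7.97 tcp [0.3235 1.0318 0.3849] z [ 0.195  0.621 -0.759] y [0.227 0.724 0.651] q [ 1.254  0.951  0.214  0.009  1.267 -0.013] F [ 0.3  0.3 -0.5] gap 0.496
in station: tcp [0.845 0.645 0.385] axes [[-0.066, 0.757, 0.65], [0.998, 0.05, 0.043], [-0.0, 0.651, -0.759]]
cup [ 0.004 -0.089  0.26 ] bar [-0.204  0.     0.095] ball [-0.121  0.003  0.286] apple [-0.375 -0.196  0.03 ]
to [-0.27, -0.055, 0.41] units [ -7.808 -10.785  -9.67 ]
to [-0.27, -0.055, 0.3] units [ 0.    -0.896  1.043]
to [-0.12, -0.055, 0.3] units [-0.124  1.42   1.219]
to [-0.12, 0.04, 0.3] units [1.185 0.06  0.051]
```

Call:
jog_arm(motion=[-0.36,-0.49,-0.44,0,1,-0.71,-0.98,-0.88,0,1])

```text
clock: 8.22
eef_pos: [0.3429, 0.9348, 0.3839]
tcp_rot: [0.141, 0.927, 0.343, 0.052]
wrist_force: [1.5, 0.9, 0.7]
finger_gap: 0.314
grip_force: 0.0
```

Call:
jog_arm(motion=[-0.36,-0.49,-0.44,0,1,-0.71,-0.98,-0.88,0,1])

```text
clock: 8.48
eef_pos: [0.3661, 0.8148, 0.3905]
tcp_rot: [0.142, 0.927, 0.344, 0.053]
wrist_force: [0.2, 0.6, 0.0]
finger_gap: 0.091
grip_force: 0.0
```

Call:
jog_arm(motion=[-0.36,-0.49,-0.44,0,1,-0.71,-0.98,-0.88,0,1])

```text
clock: 8.72
eef_pos: [0.389, 0.6974, 0.393]
tcp_rot: [0.142, 0.927, 0.344, 0.053]
wrist_force: [1.6, 0.1, 0.4]
finger_gap: 0.006
grip_force: 0.0
```

Call:
jog_arm(motion=[-0.36,-0.49,-0.44,0,1,-0.71,-0.98,-0.88,0,1])

```text
clock: 8.98
eef_pos: [0.4117, 0.5801, 0.3955]
tcp_rot: [0.141, 0.927, 0.343, 0.053]
wrist_force: [0.8, -0.3, 0.6]
finger_gap: 0.003
grip_force: 0.0
```

Call:
jog_arm(motion=[-0.36,-0.49,-0.44,0,1,-0.71,-0.98,-0.88,0,1])

```text
clock: 9.22
eef_pos: [0.4344, 0.4626, 0.398]
tcp_rot: [0.141, 0.927, 0.343, 0.054]
wrist_force: [0.5, -0.8, -0.3]
finger_gap: 0.008
grip_force: 0.0
```

```bash
python3 -c "
from h import *
show();go([-.27,-.055,.41])"
```

```text
t 9.22 tcp [0.4344 0.4626 0.398 ] z [ 0.196  0.622 -0.758] y [0.225 0.724 0.652] q [ 0.595  0.084  1.648  0.546  0.895 -0.908] F [ 0.5 -0.8 -0.3] gap 0.008
to [-0.27, -0.055, 0.41] units [-4.354 -6.059 -5.391]
```

Call:
jog_arm(motion=[-0.36,-0.5,-0.45,0,1,-0.72,-1,-0.9,0,1])

```text
clock: 9.48
eef_pos: [0.4572, 0.3426, 0.4007]
tcp_rot: [0.141, 0.927, 0.343, 0.054]
wrist_force: [0.6, 0.2, -0.1]
finger_gap: 0.004
grip_force: 0.0
```

Call:
jog_arm(motion=[-0.36,-0.5,-0.45,0,1,-0.72,-1,-0.9,0,1])

```text
clock: 9.72
eef_pos: [0.4801, 0.2224, 0.4034]
tcp_rot: [0.141, 0.927, 0.343, 0.054]
wrist_force: [0.0, -0.4, 0.4]
finger_gap: 0.008
grip_force: 0.0
```

Call:
jog_arm(motion=[-0.36,-0.5,-0.45,0,1,-0.72,-1,-0.9,0,1])

```text
clock: 9.98
eef_pos: [0.5029, 0.1022, 0.4059]
tcp_rot: [0.142, 0.927, 0.342, 0.054]
wrist_force: [0.7, 0.7, -0.9]
finger_gap: 0.006
grip_force: 0.0
```

Call:
jog_arm(motion=[-0.36,-0.5,-0.45,0,1,-0.72,-1,-0.9,0,1])

```text
clock: 10.22
eef_pos: [0.5257, -0.0179, 0.4085]
tcp_rot: [0.142, 0.927, 0.342, 0.054]
wrist_force: [1.2, -0.5, 0.7]
finger_gap: 0.007
grip_force: 0.0
```

Call:
jog_arm(motion=[-0.36,-0.5,-0.45,0,1,-0.72,-1,-0.9,0,1])

```text
clock: 10.48
eef_pos: [0.5485, -0.1379, 0.411]
tcp_rot: [0.142, 0.927, 0.342, 0.054]
wrist_force: [0.9, -0.1, -0.1]
finger_gap: 0.009
grip_force: 0.0
```

Call:
jog_arm(motion=[-0.36,-0.5,-0.45,0,1,-0.72,-1,-0.9,0,1,-0.72,-1,-0.9,0,1])

```text
clock: 10.85
eef_pos: [0.5718, -0.2599, 0.4105]
tcp_rot: [0.144, 0.927, 0.342, 0.053]
wrist_force: [1.0, 0.5, 0.6]
finger_gap: 0.005
grip_force: 0.0
```

```bash
python3 -c "
from h import *
o,R=show();print(inst(o['eef_pos']))
go([-.25,-.055,.31]);go([-.12,-.055,.30])"
```

```text
t 10.85 tcp [ 0.5718 -0.2599  0.4105] z [ 0.196  0.619 -0.76 ] y [0.231 0.724 0.649] q [-0.747  0.467  1.085  0.661  1.866 -1.901] F [1.  0.5 0.6] gap 0.005
[-0.26984703 -0.05366907  0.41045646]
to [-0.25, -0.055, 0.31] units [-0.033 -0.628  1.115]
to [-0.12, -0.055, 0.3] units [-0.133  0.525  2.263]
```

Call:
jog_arm(motion=[-0.05,0.15,0.5,0,1,-0.1,0.3,1,0,1])

```text
clock: 11.1
eef_pos: [0.5998, -0.1897, 0.3679]
tcp_rot: [0.142, 0.927, 0.342, 0.054]
wrist_force: [1.2, 0.1, -0.9]
finger_gap: 0.005
grip_force: 0.0
```

Call:
jog_arm(motion=[-0.05,0.12,0.5,0,1,-0.1,0.23,1,0,1])

```text
clock: 11.35
eef_pos: [0.627, -0.128, 0.3193]
tcp_rot: [0.141, 0.927, 0.342, 0.053]
wrist_force: [0.5, 0.4, 0.6]
finger_gap: 0.006
grip_force: 0.0
```

Call:
jog_arm(motion=[0,0,0.26,0,1,0,0,0.26,0,1])

```text
clock: 11.6
eef_pos: [0.6303, -0.115, 0.3028]
tcp_rot: [0.141, 0.927, 0.343, 0.051]
wrist_force: [0.6, 0.3, 0.5]
finger_gap: 0.006
grip_force: 0.0
```

```bash
python3 -c "
from h import *
o,R=show();print(inst(o['eef_pos']))
go([-.12,.043,.30])
im=read_camera('top'); cv2.imwrite('pics/t2.png',im)
a=cv2.resize(im[150:370,250:450],(500,550)); im=read_camera('scene'); b=cv2.resize(im[120:340,220:340],(300,550))
cv2.imwrite('pics/c2.png',cv2.convertScaleAbs(np.hstack([a,b]),alpha=1.5))
"
```

```text
t 11.6 tcp [ 0.6303 -0.115   0.3028] z [ 0.192  0.621 -0.76 ] y [0.226 0.725 0.65 ] q [-0.519  0.441  1.39   0.689  1.511 -1.903] F [0.6 0.3 0.5] gap 0.006
[-0.1136402  -0.05583374  0.30280666]
to [-0.12, 0.043, 0.3] units [ 1.238 -0.019  0.031]
```

View pics/c2.png

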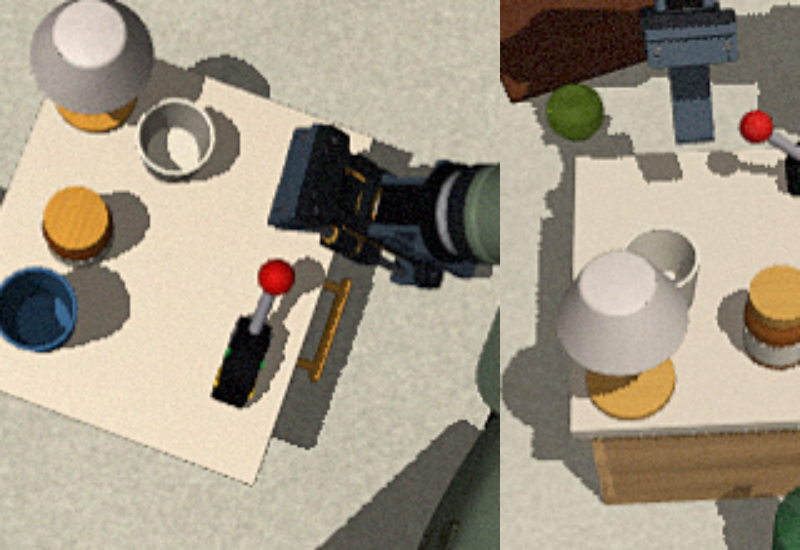

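The closed fingers sit just right of the red ball (crop (275,278) in top, (757,127) in scene). Pushing left now, slowly, stopping a little short first.

Call:
jog_arm(motion=[0.2,0,0,0,1,0.4,0,0,0,1,0.55,0,0,0,1,0.7,0,0,0,1,0.82,0,0,0,1,0.94,0,0,0,1])

```text
clock: 12.45
eef_pos: [0.5794, -0.1006, 0.3247]
tcp_rot: [0.143, 0.924, 0.343, 0.087]
wrist_force: [33.7, -19.6, 56.0]
finger_gap: 0.007
grip_force: 25.9
```

Call:
jog_arm(motion=[0.08,0,0,0,1,0.15,0,0,0,1,0.21,0,0,0,1,0.21,0,0,0,1])

```text
clock: 12.95
eef_pos: [0.5427, -0.0904, 0.3039]
tcp_rot: [0.142, 0.927, 0.342, 0.054]
wrist_force: [1.0, 0.1, -0.3]
finger_gap: 0.003
grip_force: 0.5
```

```bash
cat >> h.py <<'E'
def ball():
    r=[]
    for n in('scene','top'):
        im=read_camera(n).astype(int); m=((im[...,2]>110)&(im[...,1]<60)&(im[...,0]<60)).astype(np.uint8)
        k,l,s,ce=cv2.connectedComponentsWithStats(m)
        i=[j for j in range(1,k) if s[j,4]>15]; print(n,[(ce[j].round(1).tolist(),int(s[j,4])) for j in i]); r.append(ce[max(i,key=lambda j:s[j,4])])
    B=inst(tri(*r)); print('ball',B.round(4),'dimmer',.8+np.arctan2(B[1]-.075,B[2]-.215))
E
python3 -c "
from h import *
o,R=show();print(inst(o['eef_pos']))
ball()"
```

```text
t 12.95 tcp [ 0.5427 -0.0904  0.3039] z [ 0.196  0.619 -0.76 ] y [0.227 0.726 0.649] q [-0.558  0.298  1.608  0.684  1.473 -1.979] F [ 1.   0.1 -0.3] gap 0.003
[-0.12229193  0.03469938  0.30393415]
scene [([352.4, 159.7], 84)]
top [([349.8, 289.3], 85)]
ball [-0.1175  0.0722  0.3227] dimmer 0.7744233826051161
```

The ball now triangulates to a dimmer reading of about 0.77, inside the range. Backing out and lining up with the bar.

```bash
python3 -c "
from h import *
A=[-.125,.02,.304];B=[-.23,.013,.40];C=[-.2935,-.006,.20];G=[-.209,0,.101]
go(A);go(B,A);go(C,B);go(G,C)"
```

```text
to [-0.125, 0.02, 0.304] units [-0.185 -0.027 -0.049]
to [-0.23, 0.013, 0.4] units [ 0.    -0.219 -1.767]
to [-0.2935, -0.006, 0.2] units [-0.187 -2.239  1.374]
to [-0.209, 0, 0.101] units [0.004 0.    1.629]
```

Call:
jog_arm(motion=[-0.18,-0.03,0,0,1,-0.18,-0.03,-0.4,0,1,-0.18,-0.1,-1,0,1])

```text
clock: 13.42
eef_pos: [0.5395, -0.1492, 0.3572]
tcp_rot: [0.142, 0.927, 0.344, 0.05]
wrist_force: [1.8, -0.7, 0.5]
finger_gap: 0.003
grip_force: 0.0
```

Call:
jog_arm(motion=[0,-0.1,-0.5,0,0.6,0,-0.14,-0.8,0,0.6])

```text
clock: 13.68
eef_pos: [0.5248, -0.199, 0.3997]
tcp_rot: [0.142, 0.927, 0.343, 0.052]
wrist_force: [0.4, 0.0, 0.2]
finger_gap: 0.192
grip_force: 0.0
```

Call:
jog_arm(motion=[-0.05,-0.6,0.3,0,0.6,-0.1,-1,0.6,0,0.6])

```text
clock: 13.92
eef_pos: [0.5233, -0.2292, 0.3087]
tcp_rot: [0.143, 0.927, 0.343, 0.052]
wrist_force: [0.1, 0.3, 0.1]
finger_gap: 0.395
grip_force: 0.0
```

Call:
jog_arm(motion=[-0.05,-0.6,0.3,0,0.6,-0.09,-1,0.6,0,0.6])

```text
clock: 14.18
eef_pos: [0.5211, -0.259, 0.2194]
tcp_rot: [0.143, 0.927, 0.343, 0.051]
wrist_force: [0.8, -0.0, -0.3]
finger_gap: 0.403
grip_force: 0.0
```

Call:
jog_arm(motion=[0,-0.24,0.15,0,0.6,0,-0.24,0.15,0,0.6])

```text
clock: 14.42
eef_pos: [0.519, -0.2646, 0.1996]
tcp_rot: [0.142, 0.927, 0.344, 0.051]
wrist_force: [0.3, 0.1, 0.0]
finger_gap: 0.403
grip_force: 0.0
```

```bash
python3 -c "
from h import *
o,R=show();print(inst(o['eef_pos']).round(4))
ball()
go([-.209,0,.101])
a=cv2.resize(read_camera('top')[180:330,300:480],(720,600)); cv2.imwrite('pics/c3.png',cv2.convertScaleAbs(a,alpha=1.6,beta=15))
"
```

```text
t 14.43 tcp [ 0.519  -0.2646  0.1996] z [ 0.192  0.623 -0.758] y [0.229 0.723 0.652] q [-0.807  0.516  1.535  0.608  1.501 -2.246] F [0.3 0.1 0. ] gap 0.403
[-0.2933 -0.0061  0.1996]
scene [([352.5, 159.7], 86)]
top [([349.9, 289.1], 81)]
ball [-0.1174  0.0721  0.323 ] dimmer 0.7728212493605341
to [-0.209, 0, 0.101] units [ 0.019 -0.022  1.648]
```

View pics/c3.png

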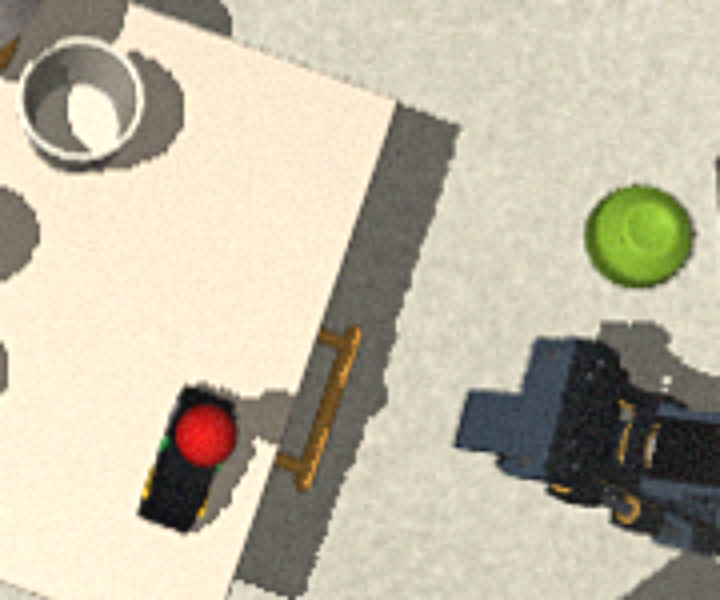

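The lever stands upright and the bar, from crop (354,332) to (304,487), is where I measured it. Inserting along the tool axis.

Call:
jog_arm(motion=[0.01,-0.01,0.5,0,0.6,0.02,-0.02,1,0,0.6])

```text
clock: 14.82
eef_pos: [0.5339, -0.2157, 0.1409]
tcp_rot: [0.141, 0.928, 0.341, 0.055]
wrist_force: [0.1, -0.2, 0.3]
finger_gap: 0.401
grip_force: 0.0
```

Call:
jog_arm(motion=[0,0,0.25,0,0.6,0,0,0.45,0,0.6,0,0,0.6,0,0.6,0,0,0.65,0,0.6,0,0,0.65,0,0.6])

```text
clock: 15.45
eef_pos: [0.5431, -0.1836, 0.1002]
tcp_rot: [0.142, 0.927, 0.342, 0.053]
wrist_force: [-0.2, -0.4, -0.5]
finger_gap: 0.398
grip_force: 0.0
```

```bash
python3 -c "
from h import *
o,R=show();print(inst(o['eef_pos']).round(4))
print('pull 100mm units',(R.T@RS@np.array([-.1,0,0])/.08).round(3))"
```

```text
t 15.45 tcp [ 0.5431 -0.1836  0.1002] z [ 0.195  0.62  -0.76 ] y [0.227 0.725 0.65 ] q [-0.687  0.571  1.732  0.692  1.238 -2.324] F [-0.2 -0.4 -0.5] gap 0.398
[-0.2091  0.0007  0.1002]
pull 100mm units [ 0.083 -0.948 -0.811]
```

No contact on the way in. Closing on the bar.

Call:
jog_arm(motion=[0,0,0,0,1,0,0,0,0,1,0,0,0,0,1,0,0,0,0,1,0,0,0,0,1], force=30)

```text
clock: 16.08
eef_pos: [0.5433, -0.1829, 0.1013]
tcp_rot: [0.143, 0.927, 0.344, 0.053]
wrist_force: [-0.2, 0.2, 4.8]
finger_gap: 0.133
grip_force: 29.9
```

The bar is gripped: the opening is 12 mm, which matches it. The drawer is about 23 mm out, so I'll pull it 97 mm.

Call:
jog_arm(motion=[0.01,-0.08,-0.07,0,1,0.02,-0.18,-0.15,0,1,0.02,-0.28,-0.24,0,1,0.03,-0.38,-0.32,0,1,0.04,-0.48,-0.41,0,1,0.05,-0.58,-0.5,0,1,0.06,-0.68,-0.58,0,1,0.07,-0.78,-0.67,0,1,0.08,-0.86,-0.74,0,1,0.08,-0.92,-0.79,0,1,0.08,-0.92,-0.79,0,1,0.08,-0.92,-0.79,0,1])

```text
clock: 17.58
eef_pos: [0.5075, -0.2748, 0.1013]
tcp_rot: [0.142, 0.927, 0.343, 0.053]
wrist_force: [-2.1, -0.8, 7.8]
finger_gap: 0.128
grip_force: 29.9
```

```bash
python3 -c "
from h import *
o,R=show();print(inst(o['eef_pos']).round(4))
ball()"
```

```text
t 17.57 tcp [ 0.5075 -0.2748  0.1013] z [ 0.196  0.621 -0.759] y [0.228 0.724 0.651] q [-0.831  0.613  1.639  0.616  1.344 -2.382] F [-2.1 -0.8  7.8] gap 0.128
[-0.307   0.0008  0.1013]
scene [([352.5, 159.6], 85)]
top [([349.9, 288.9], 92)]
ball [-0.1172  0.0719  0.3236] dimmer 0.7715597948241839
```

Moved 98 mm. Opening the fingers and backing out along the tool axis.

Call:
jog_arm(motion=[0,0,0,0,0.5,0,0,0,0,0.5,0,0,0,0,0.5,0,0,0,0,0.5])

```text
clock: 18.18
eef_pos: [0.5077, -0.2741, 0.0998]
tcp_rot: [0.142, 0.927, 0.343, 0.052]
wrist_force: [0.6, -0.6, -0.3]
finger_gap: 0.499
grip_force: 0.0
```

Call:
jog_arm(motion=[0,0,-0.3,0,0.5,0,0,-0.65,0,0.5,0,0,-1,0,0.5])

```text
clock: 18.55
eef_pos: [0.492, -0.324, 0.1613]
tcp_rot: [0.142, 0.927, 0.343, 0.052]
wrist_force: [-0.1, -0.2, 0.3]
finger_gap: 0.501
grip_force: 0.0
```

Call:
jog_arm(motion=[0,0,-0.5,0,0.5,0,0,-1,0,0.5,0,0,-1,0,0.5])

```text
clock: 18.92
eef_pos: [0.4769, -0.3755, 0.2234]
tcp_rot: [0.142, 0.928, 0.341, 0.054]
wrist_force: [0.2, -0.0, 0.8]
finger_gap: 0.499
grip_force: 0.0
```

```bash
python3 -c "
from h import *
o,R=show();print(inst(o['eef_pos']).round(4))
ball(); print('ball px at 0.8',proj('scene',st([-.12,.075,.315])),proj('top',st([-.12,.075,.315])))
im=read_camera('top'); cv2.imwrite('pics/t4.png',cv2.convertScaleAbs(cv2.resize(im[170:370,200:467],(800,600)),alpha=1.5,beta=15))
"
```

```text
t 18.93 tcp [ 0.4769 -0.3755  0.2234] z [ 0.198  0.617 -0.762] y [0.226 0.728 0.648] q [-0.959  0.579  1.352  0.545  1.668 -2.302] F [ 0.2 -0.   0.8] gap 0.499
[-0.4119 -0.007   0.2234]
scene [([352.5, 159.5], 83)]
top [([349.7, 289.0], 79)]
ball [-0.117   0.072   0.3241] dimmer 0.7729555003677248
ball px at 0.8 [[353.80509183 161.29540761]] [[350.45807595 290.94803912]]
```

View pics/t4.png

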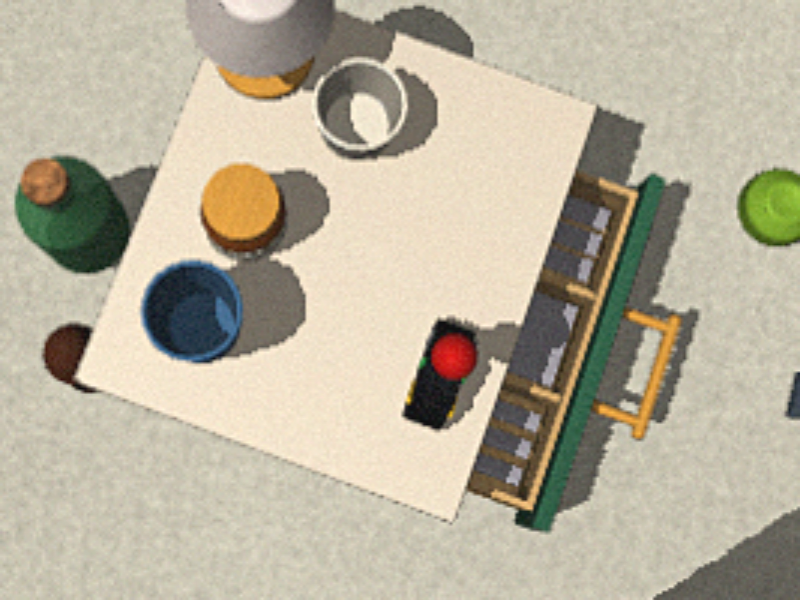

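The drawer is well out: the bar runs from about crop (676,318) to (640,435), middle at picture (419.6,295.3). The lever is upright, and the crockery and apple have not moved. I'll check the drawer value and hand in if it's good.

```bash
python3 -c "
from h import *
d=-.18-inst(onz('top',(419.6,295.3),.095))[0]; print('drawer',d)
if .105<d<.135: print(finish_job())"
```

```text
drawer 0.12296972348232149
the job is handed in; nothing more can be done
None
```

The job is handed in: by the cameras the drawer is about 123 mm out and the dimmer lever reads about 0.77 rad (upright is 0.8), with nothing else seen moved in the last top view; no verdict was returned.

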